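Seat the block on its parallels in the vise

ROBOT

A 6-joint arm with a two-finger parallel gripper is mounted at the origin on the work surface. World frame = base frame: x ahead of the robot, y to its left, z up, the work surface at z = 0. Lengths are in mm, angles in degrees, forces in N, time in s.
With the tool pointing down it reaches from about 350 to 850 mm from the base axis. Payload 8.1 kg.
Tool frame: the origin (TCP) lies between the finger pads; the fingertips stand 22 mm ahead of it and the grasp point (between the pads) lies 3 mm ahead of it; z points along the fingers, y is the line along which they close (so a half turn about z gives the same grasp; the last joint's range is limited). The gripper opens to 85 mm and grips with 20 to 120 N. Pads are 22 mm wide; open, the fingers measure 114 mm over their backs; the gripper's body (76 mm by 85 mm) begins 54 mm behind the grasp point. The pads swing forward as they close: fully open they stand 13 mm farther back than shut.
Start: joints at [71.54, 7.471, 85.268, -0, 87.261, -4.893], TCP at [140.733, 583.266, 224.192] pointing down, gripper open.
Joint ranges: [-169.43, 169.43], [-51.17, 129.36], [1.28, 143.12], [-76.62, 256.62], [0, 156.53], [-152.29, 152.29]. Speed limits (degrees/s): [136.94, 136.94, 159.86, 180, 180, 180].

INTERFACE

Orientations are given as [roll, pitch, yaw] about the fixed x, y, z axes, in that order (R = Rz(yaw) Ry(pitch) Rx(roll)).
In Python, from bench import sense, snapshot, calibration, hand_in gives the robot as it stands.
- The arm moves only by the shell command python3 -m crank 'ROWS' [FORCE]. ROWS is JSON, a list of rows, each a list of 5 numbers: the shift along the tool's x, y, z in cm, then the turn about the tool's z in rad, then the finger opening in cm, from 0 to 8.54. A call has 1 to 20 rows; each row is the pose to reach, as a shift and turn from the pose commanded when the call began, along the tool's axes at that moment; what a row does not reach only later rows make up. A row lasts 1/10 s, in which the tool goes at most 50 mm and 8.59 degrees, less where a joint would pass 70% of its speed; a pose out of reach is approached as far as the arm can. A call with a gripper value outside its range is refused whole. The fingers move at their own pace and stop on an object; FORCE is the grip in N (left out, the last holds). Time passes only in rows, so rows that repeat a pose let the fingers close. It gives the time, the measured TCP pose, the force, the opening and the grip force at its end, in the units of the state.
- sense(): the state, without advancing time (a new reading comes with each control period).
- snapshot(name): name is "scene" or "top" or "wrist"; returns (picture, depth): 384x512x3 uint8, red, green, blue; 384x512 float32, mm along the optical axis (not along the pixel's ray), 0 where there is no reading.
- calibration(name): a dict with "fovy" (degrees; the focal length in pixels is half the picture's height over the tangent of half this angle, whatever the lens; pixels are square), "cx", "cy" (the principal point, pixels), "rvec" (rotation vector, rad) and "tvec" (3), from world to camera coordinates, as OpenCV has them; the wrist camera has in their place "tool_from_camera" (4x4, takes a point from camera to tool coordinates, whose origin is the TCP and whose axes are the flange's). Camera axes: x right, y down, z forward; pixel columns grow to the right and rows downward; lengths in mm; the calibration is good to about 2 mm. A picture is of the moment at which its call begins: read the wrist's pose just before it. calibration takes no time and is no camera call.
- hand_in(): hands the job in; it is judged then, once.
The state is a dict: "time": time; "joint_pos": joint angles; "qd": joint speeds; "joint_efforts": joint torques, N m; "tool_pos": TCP position; "tcp_rot": TCP orientation; "ft_force": force on the tool from outside, world axes, zero at the start; "wrist_torque": the same for the moment, N m; "finger_gap": finger opening in mm; "grip_force": force on a finger pad.
Only numpy, scipy, OpenCV 4.12 (cv2) and the standard library are available. Lean on these libraries where they do the work, as an engineer would, in place of code of your own. Each camera call takes 0.05 s, during which the arm holds its last target. There are 200 camera calls.

TASK

The steel block gripped in the bench vise is riding high and may be cocked, so the two aluminium parallels under it still slide. With the nylon drift, gently press or tap the block down over both ends (no hard blows, fingers off the block) until it lies flat and tight on both parallels, and stand the drift upright on the bench again. Then prove it with a fingertip: push steadily on either end of the parallel by the screw-side jaw, which must stay put; leave the other things on the bench alone.

Things in the scene. Friction and masses are not known exactly. Their poses are not given: they have to be found in the camera images.
- vise: Dark steel vise on a 200 x 160 mm plywood board that stands 4 to 18 mm proud of the bench. Origin on the board under the middle of the jaw gap; x across the jaws (screw and tommy bar reach x = -142 mm, robot's side), y along the jaws, z up. 100 mm long in y; lugs 12 mm high reach y = +-68 mm. Bed between the jaws at z = 45 mm; jaw gap 50 mm (x = -25 to 25), jaws 30 mm thick, tops at z = 92 mm. Fixed.
- block: Sawn steel block 50 (x) x 100 (y) mm, 26 to 34 mm thick (not measured), gripped by friction in the jaws; it stays where pushed. Origin at the centre of its top face, axes as the vise's when flat. Seated, its top is 93 to 103 mm above the vise's origin; it starts 4 to 17 mm higher, rocked up to 0.06 rad about x. It slides down at 7 to 14 N; once down, it is tight after a steady 18 to 25 N over each end and the middle. Over 30 N is too hard.
- parallel_near: Aluminium parallel 12 (x) x 150 (y) x 24 (z) mm standing loose on the vise's bed under the block, alongside the screw-side jaw (centred on x = -18.5 mm of the vise). Origin at the centre of its underside, y along its length. It projects 17 to 33 mm past the jaws at each end. Once the block is tight on it, it holds against a push of about 3 N on its end; loose, it slides under about 1 N.
- parallel_far: The same kind of parallel alongside the other jaw (centred on x = +18.5 mm of the vise).
- drift: White nylon drift, a 110 mm tall round rod standing upright on the bench beside the vise, 100 g. Foot 32 mm in diameter and 25 mm high, shaft above it 25 mm in diameter. Origin at the centre of the foot's underside, z along the rod. Grip it by the shaft from above.
- jar: Sample jar with black lid, 60 mm in diameter, 80 mm tall, origin at the centre of its underside. To be left alone.
- slide_box: Grey box for microscope slides, 85 x 100 x 30 mm, beyond the vise, origin at the centre of its underside. To be left alone.
- brush: Small brush lying beyond the vise. To be left alone.
Not all that is in view belongs to the job. What is shaped like the parallel_near but brown is not meant. There is more than one size of the drift; the job needs the smaller.

How it is judged (in metres and radians):
On the way, in this order (a step that is already met when the one before it is completed fails the run):
1. the block lies flat and tight on both parallels by itself, with the drift off it (contact force between block and parallel_near above 2.5 N and contact force between block and parallel_far above 2.5 N and angle between block's own z axis and vertical below 0.015 rad and contact force between drift and block below 0.2 N), for 0.2 s.
2. with the drift standing on the bench, a fingertip pushes the parallel by the screw-side jaw with more than 1.5 N and it does not slide (angle between drift's own z axis and vertical below 0.12 rad and height (world z) of drift below 0.008 m and contact force between the fingers and drift below 0.2 N and contact force between the fingers and parallel_near above 1.5 N and linear speed of parallel_near below 0.004 m/s and contact force between block and parallel_near above 2.5 N and contact force between block and parallel_far above 2.5 N), for 0.15 s.
At the end, for the whole second after the job is handed in: The block lies flat (within 0.015 rad) and presses on each parallel with more than 2.5 N; both parallels are still under it, centred within 20 mm along the jaws; the drift stands upright on the bench (within 0.12 rad), released and at rest (contact force between block and parallel_near above 2.5 N and contact force between block and parallel_far above 2.5 N and angle between block's own z axis and vertical below 0.015 rad and angle between drift's own z axis and vertical below 0.12 rad and height (world z) of drift below 0.008 m and contact force between the fingers and drift below 0.2 N and linear speed of drift below 0.02 m/s and y of parallel_near in the frame of vise between -0.02 and 0.02 m and y of parallel_far in the frame of vise between -0.02 and 0.02 m); the robot touches nothing.
It fails at once if the drift strikes or presses the block with more than 35 N (contact force between drift and block above 35 N).
It fails at once if the fingers or the hand press on the block (contact force between any of the fingers, the arm and block above 3 N).
It fails at once if the jar, the slide box or the brush is moved more than 20 mm (distance of any of jar, slide_box, brush from where it was at the start of the episode above 0.02 m).
It also fails if it takes over 72 s, if anything falls off the work surface, if the arm or the gripper's body presses on something with over 40 N, if the wrist force passes 120 N, or if a joint passes its speed limit or range.

## Working session

There is one attempt and no reset: what is moved stays moved. The work goes in short steps, Python scripts to look and compute and a shell command to move; the robot and the scene stay as the last step left them, time stands still between calls to the robot, and variables do not carry over. Pictures are saved under pics/ and viewed, at most 10 in all, crops included, and the job is handed in when it is done.

```bash
mkdir -p pics; cat > h.py <<'E'
import numpy as np, cv2
from bench import sense, snapshot, calibration
from scipy.spatial.transform import Rotation as R
def cloud(name):
    s=sense(); im,d=snapshot(name); c=calibration(name)
    H,W=d.shape; f=H/2/np.tan(np.radians(c['fovy'])/2)
    v,u=np.mgrid[:H,:W]
    P=np.stack([(u-c['cx'])/f*d,(v-c['cy'])/f*d,d],-1).astype(float)
    if 'rvec' in c:
        Rm=cv2.Rodrigues(np.array(c['rvec'],float))[0]; P=(P-np.array(c['tvec']).ravel())@Rm
    else:
        T=np.array(c['tool_from_camera']); P=P@T[:3,:3].T+T[:3,3]
        Rt=R.from_euler('xyz',s['tcp_rot'],degrees=True).as_matrix(); P=P@Rt.T+np.array(s['tool_pos'])
    P[d==0]=np.nan
    return im,P
def save(im,n): cv2.imwrite('pics/'+n+'.png',im[...,::-1])
E
python3 - <<'E'
from h import *
s=sense(); print({k:np.round(v,3).tolist() for k,v in s.items()})
a=[]
for n in('scene','top'):
    im,P=cloud(n); np.savez('pics/'+n,im=im,P=P); save(im,n)
E
```

```text
{'time': 0.0, 'joint_pos': [71.54, 7.511, 85.327, -0.0, 87.259, -4.895], 'qd': [0.083, -0.013, 0.049, -0.028, 0.027, 0.117], 'joint_efforts': [-0.0, -56.938, -50.056, 0.0, 0.014, 0.0], 'tool_pos': [140.565, 582.761, 223.202], 'tcp_rot': [-179.902, -0.008, 166.434], 'ft_force': [-0.471, 0.383, -0.251], 'wrist_torque': [-0.004, 0.048, -0.029], 'grip_force': 0.0, 'finger_gap': 85.388}
```

View pics/scene.png

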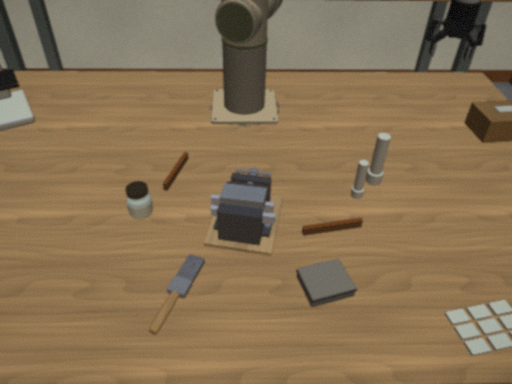

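View pics/top.png

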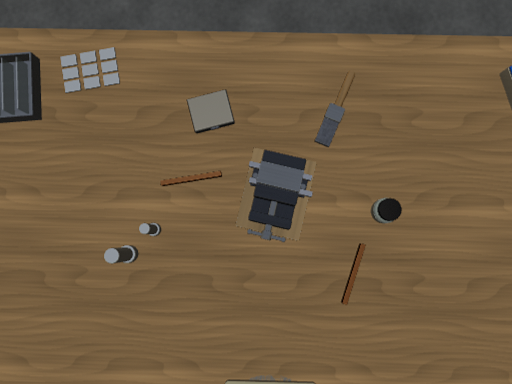

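The scene view has the robot at the back, the vise at about (245,208), the jar at (139,200), and the small drift at (360,180) with the large one behind it at (378,160). In the top view the small drift is at (150,230), the big one at (120,255), and the vise at (278,195) with the block light grey on top.

```bash
python3 - <<'E'
from h import *
z=np.load('pics/top.npz'); im,P=z['im'],z['P']
s=np.load('pics/scene.npz'); iS,S=s['im'],s['P']
def reg(P,v0,v1,u0,u1): return P[v0:v1,u0:u1].reshape(-1,3)
d=reg(P,215,245,135,165); t=d[d[:,2]>95]; print('drift top',len(t),t.mean(0),(t.min(0)+t.max(0))/2,np.ptp(t,axis=0))
d=reg(S,155,200,348,370); t=d[(d[:,2]>30)]; print('drift scene',len(t),np.nanmean(t,0),t[:,2].max())
b=reg(P,235,275,100,140); t=b[b[:,2]>100]; print('big',t.mean(0),t[:,2].max())
v=reg(P,140,250,230,325)
print(np.histogram(v[:,2],np.arange(-5,150,5)))
t=v[(v[:,2]>100)]; print('block pts',len(t),t.mean(0))
r=cv2.minAreaRect(t[:,:2].astype(np.float32)); print(r)
A=np.c_[t[:,:2]-t[:,:2].mean(0),np.ones(len(t))]; print('plane',np.linalg.lstsq(A,t[:,2],rcond=None)[0])
m=(v[:,2]>3)&(v[:,2]<25); r=cv2.minAreaRect(v[m,:2].astype(np.float32)); print('board',r,np.median(v[m,2]))
print('parallel/lug heights'); 
for (a,c) in [(253,165),(254,182),(308,178),(305,192)]: print(a,c,P[c,a])
c=cv2.resize(im[130:260,130:330],None,fx=4,fy=4,interpolation=cv2.INTER_CUBIC); save(c,'crop')
print([ (k,np.round(calibration(k)['tvec'],0)) for k in('top','scene')]); print(calibration('wrist'))
E
```

```text
drift top 111 [462.03888816 289.85363289 109.34480804] [462.01182092 291.17589577 106.56720557] [22.78547507 23.54491511 22.99319668]
drift scene 298 [467.62081557 291.64793797  75.28476193] 112.11289770378198
big [402.1439616  346.12424492 140.61205964] 153.1239533049876
(array([1981, 2747,  576, 1141,  153,   57,   49,   25,    3,    1,    1,
        127,  334,   37,   25,   69,  262,  340,  309,   30,   55,  752,
        291,   14,  312,  634,   33,    0,    0,    0]), array([ -5,   0,   5,  10,  15,  20,  25,  30,  35,  40,  45,  50,  55,
        60,  65,  70,  75,  80,  85,  90,  95, 100, 105, 110, 115, 120,
       125, 130, 135, 140, 145]))
block pts 2036 [584.29809627 -11.25910527 112.15180863]
((585.9595336914062, -11.648883819580078), (99.98932647705078, 110.27831268310547), 77.85992431640625)
plane [9.09197520e-03 8.22685283e-03 1.12151809e+02]
board ((555.2933959960938, -9.14141845703125), (271.15557861328125, 235.079833984375), 1.285753846168518) 10.30336313876908
parallel/lug heights
253 165 [614.30646127  49.94551975  82.86979036]
254 182 [574.93119078  46.77871608  78.86177229]
308 178 [586.82281821 -78.74691027  79.88905738]
305 192 [554.24525185 -72.43635948  76.70189353]
[('top', array([  19.,  570., 1176.])), ('scene', array([ -32., -299., 1521.]))]
{'fovy': 67.96689414583071, 'cx': 251.8542391807791, 'cy': 188.50370626313895, 'tool_from_camera': array([[ 2.30205380e-04, -9.55436159e-01, -2.95197719e-01,
         7.43033318e+01],
       [ 9.99999576e-01, -4.32512777e-05,  9.19821190e-04,
        -7.67944035e-01],
       [-8.91598103e-04, -2.95197806e-01,  9.55435744e-01,
        -1.49464917e+02],
       [ 0.00000000e+00,  0.00000000e+00,  0.00000000e+00,
         1.00000000e+00]])}
```

View pics/crop.png

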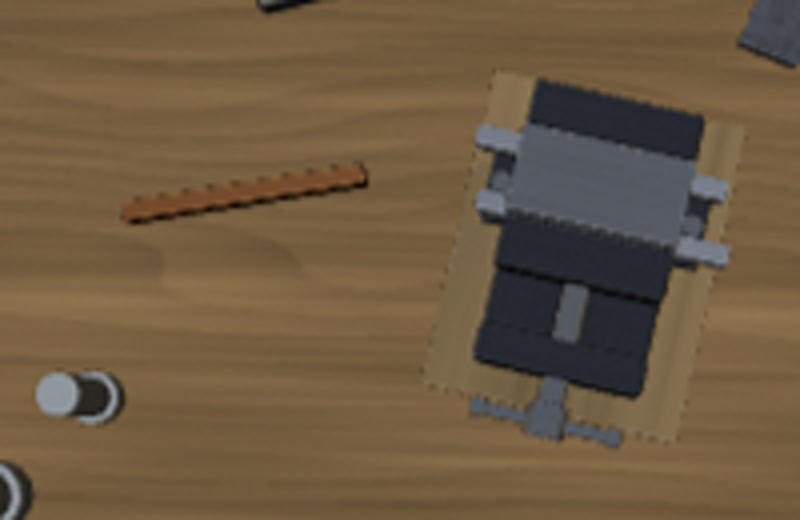

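The crop shows the block (light grey, around (610,185)) above dark jaws, with two parallel ends sticking out on each side. On the left they are at (497,138) and (490,205), on the right at (710,188) and (703,253). The screw is at the bottom, on the robot's side, and the vise yaw is about -12°.

```bash
cat >> h.py <<'E'
def plan(x,y,z,yaw=None):
    s=sense(); p=np.array(s['tool_pos']); psi=s['tcp_rot'][2]
    dw=np.array([x,y,z])-p; t=R.from_euler('xyz',[180,0,psi],degrees=True).as_matrix().T@dw
    tr=0 if yaw is None else -np.radians((yaw-psi+180)%360-180)
    print('shift cm',np.round(t/10,3),'turn rad',round(tr,3),'now',np.round(p,1),round(psi,2))
E
python3 - <<'E'
from h import *
z=np.load('pics/top.npz'); im,P=z['im'],z['P']
sub=P[140:250,230:325].reshape(-1,3); col=im[140:250,230:325].reshape(-1,3).astype(float).mean(1)
t=sub[(sub[:,2]>112)]
print(len(t),t.mean(0)); print(cv2.minAreaRect(t[:,:2].astype(np.float32)))
th=np.radians(-12.1); ex=np.array([np.cos(th),np.sin(th)]); ey=np.array([-ex[1],ex[0]])
c=np.array([586,-11.6]); l=np.c_[(t[:,:2]-c)@ex,(t[:,:2]-c)@ey]
print(np.percentile(l,[1,50,99],axis=0)); A=np.c_[l,np.ones(len(l))]; print(np.linalg.lstsq(A,t[:,2],rcond=None)[0])
plan(463,291,230,135)
E
```

```text
986 [585.30365702 -11.44368599 120.93314867]
((585.9418334960938, -11.643993377685547), (100.06153869628906, 50.608428955078125), 77.96878051757812)
[[-25.05301496 -48.87344174]
 [ -0.74526342   0.18925291]
 [ 24.17973642  48.74437319]]
[2.66607934e-03 1.91415160e-02 1.20934920e+02]
shift cm [-38.187 -20.802  -0.676] turn rad 0.549 now [140.6 582.8 223.2] 166.43
```

```bash
python3 -m crank '[[-3,-1.6,-0.7,0.05,8.5],[-7,-3.8,-0.7,0.15,8.5],[-11,-6,-0.7,0.25,8.5],[-15,-8.2,-0.7,0.35,8.5],[-19,-10.4,-0.7,0.45,8.5],[-23,-12.5,-0.7,0.549,8.5],[-27,-14.7,-0.7,0.549,8.5],[-31,-16.9,-0.7,0.549,8.5],[-35,-19,-0.7,0.549,8.5],[-38.2,-20.8,-0.7,0.549,8.5],[-38.2,-20.8,-0.7,0.549,8.5],[-38.2,-20.8,-0.7,0.549,8.5],[-38.2,-20.8,-0.7,0.549,8.5]]' 30
python3 - <<'E'
from h import *
im,P=cloud('wrist'); save(im,'w1'); np.savez('pics/w1',im=im,P=P)
q=P.reshape(-1,3); m=(q[:,2]>100)&(q[:,2]<118)&(np.hypot(q[:,0]-463,q[:,1]-291)<30)
t=q[m]; print(m.sum(),t.mean(0),t.min(0),t.max(0)); print(cv2.minEnclosingCircle(t[t[:,2]>107][:,:2].astype(np.float32)))
m=(q[:,2]>35)&(q[:,2]<100)&(np.hypot(q[:,0]-463,q[:,1]-291)<30); print(q[m].mean(0))
plan(463,291,80)
E
```

```text
time: 1.4
tool_pos: [462.5, 291.9, 230.8]
tcp_rot: [-180.0, -0.0, 135.0]
ft_force: [0.4, -0.2, 0.0]
finger_gap: 85.5
grip_force: 0.0
499 [461.40660955 292.18630215 109.13997057] [450.14283543 279.03960356 100.2998982 ] [474.08511413 303.54207456 111.64429115]
((462.32666015625, 291.36688232421875), 12.343748092651367)
[455.40346983 298.22894526  70.95641784]
shift cm [-0.13  -0.047 15.099] turn rad 0 now [462.4 292.2 231. ] 135.05
```

View pics/w1.png

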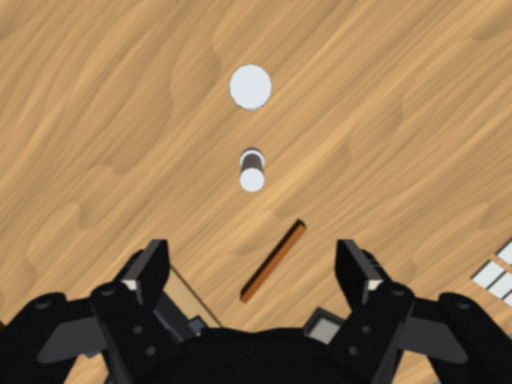

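The small drift's top is at about (252,180) and the large one at (250,87). The open fingers straddle it, with nothing in the way of a descent.

```bash
python3 -m crank '[[0,-0.05,3,0,8.5],[0,-0.05,7,0,8.5],[0,-0.05,11,0,8.5],[0,-0.05,13.5,0,8.5],[0,-0.05,14.3,0,8.5],[0,-0.05,14.3,0,8.5],[0,-0.05,14.3,0,6],[0,-0.05,14.3,0,3],[0,-0.05,14.3,0,1],[0,-0.05,14.3,0,1],[0,-0.05,14.3,0,1],[0,-0.05,14.3,0,1],[0,-0.05,14.3,0,1],[0,-0.05,14.3,0,1]]' 60
python3 - <<'E'
from h import *
s=sense(); print(s['tool_pos'],s['ft_force'],s['finger_gap'],s['grip_force'])
E
```

```text
time: 2.85
tool_pos: [463.7, 291.4, 89.5]
tcp_rot: [179.9, 0.0, 135.0]
ft_force: [-0.7, -1.4, 5.2]
finger_gap: 22.5
grip_force: 58.5
[463.72515318 291.3880516   89.52961779] [-0.74888689 -1.36965984  5.24206921] 22.516525089184135 58.51828336715698
```

```bash
python3 - <<'E'
from h import *
plan(593,22.6,240)
E
```

```text
shift cm [-28.153  -9.848 -15.047] turn rad 0 now [463.7 291.4  89.5] 134.96
```

```bash
python3 -m crank '[[0,0,-2,0,1],[0,0,-6,0,1],[0,0,-10,0,1],[0,0,-15,0,1],[-3,-1,-15,0,1],[-6.5,-2.3,-15,0,1],[-10,-3.5,-15,0,1],[-14,-4.9,-15,0,1],[-18,-6.3,-15,0,1],[-22,-7.7,-15,0,1],[-25,-8.7,-15,0,1],[-27,-9.45,-15,0,1],[-28.1,-9.85,-15,0,1],[-28.15,-9.85,-15,0,1],[-28.15,-9.85,-15,0,1],[-28.15,-9.85,-15,0,1],[-28.15,-9.85,-15,0,1]]'
python3 - <<'E'
from h import *
s=sense(); print(s['ft_force'])
im,P=cloud('wrist'); save(im,'w2')
im,P=cloud('scene'); save(cv2.resize(im[120:270,170:320],None,fx=4,fy=4),'s2')
E
```

```text
time: 4.55
tool_pos: [592.0, 23.5, 238.3]
tcp_rot: [180.0, -0.0, 135.1]
ft_force: [-0.1, -1.0, -0.2]
finger_gap: 22.3
grip_force: 59.2
[-0.12305795 -0.99024757 -0.16765903]
```

View pics/s2.png

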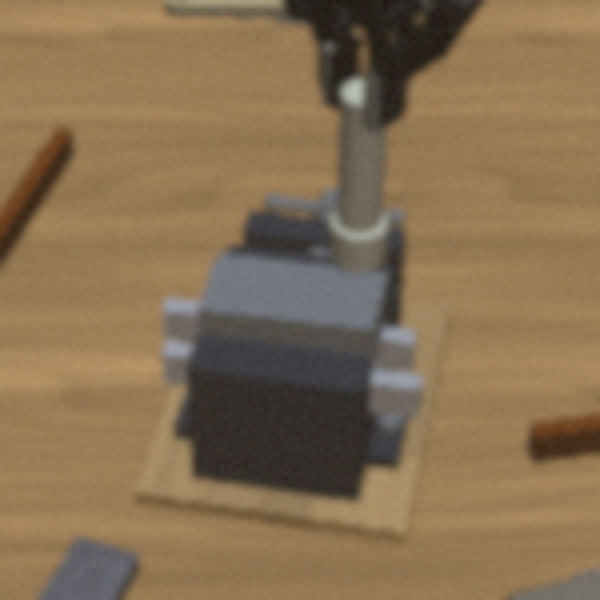

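The drift hangs upright in the hand over the +y end of the block, with its foot at (358,245) in the crop. Now I'll lower it in small steps.

```bash
python3 -m crank '[[0.1,0,0.8,0,1],[0.1,0,1.6,0,1],[0.1,0,2.1,0,1],[0.1,0,2.3,0,1],[0.1,0,2.4,0,1],[0.1,0,2.5,0,1],[0.1,0,2.5,0,1]]'
```

```text
time: 5.35
tool_pos: [591.6, 23.0, 213.3]
tcp_rot: [180.0, 0.0, 135.0]
ft_force: [0.3, -0.4, -0.7]
finger_gap: 22.4
grip_force: 59.2
```

```bash
python3 -m crank '[[0,0,0.05,0,1],[0,0,0.1,0,1],[0,0,0.15,0,1],[0,0,0.2,0,1],[0,0,0.2,0,1]]'
```

```text
time: 5.85
tool_pos: [591.5, 23.1, 211.1]
tcp_rot: [-180.0, -0.0, 135.0]
ft_force: [-0.0, -0.2, -1.2]
finger_gap: 22.3
grip_force: 59.2
```

```bash
python3 -m crank '[[0,0,0.05,0,1],[0,0,0.1,0,1],[0,0,0.1,0,1]]'
```

```text
time: 6.15
tool_pos: [591.8, 22.9, 210.8]
tcp_rot: [180.0, 0.0, 135.0]
ft_force: [0.7, -0.4, 2.1]
finger_gap: 22.4
grip_force: 59.5
```

```bash
python3 -m crank '[[0,0,0.05,0,1],[0,0,0.1,0,1],[0,0,0.1,0,1]]'
```

```text
time: 6.45
tool_pos: [591.8, 22.9, 209.9]
tcp_rot: [180.0, 0.1, 135.0]
ft_force: [-2.4, -0.6, 5.4]
finger_gap: 22.2
grip_force: 59.8
```

```bash
python3 -m crank '[[0,0,0.05,0,1],[0,0,0.1,0,1],[0,0,0.1,0,1]]'
```

```text
time: 6.75
tool_pos: [591.9, 23.0, 209.2]
tcp_rot: [179.9, 0.1, 135.0]
ft_force: [-2.0, -0.7, 6.2]
finger_gap: 22.5
grip_force: 60.0
```

```bash
python3 -m crank '[[0,0,0.05,0,1],[0,0,0.1,0,1],[0,0,0.1,0,1]]'
```

```text
time: 7.05
tool_pos: [591.9, 23.0, 208.2]
tcp_rot: [179.9, 0.1, 135.0]
ft_force: [-2.3, -1.0, 7.5]
finger_gap: 22.4
grip_force: 60.0
```

It slides at about 8 N. I'll move to the middle so the block goes down evenly.

```bash
python3 -m crank '[[0,0,-0.5,0,1],[0,0,-1,0,1],[-0.7,-1,-1,0,1],[-1.5,-2.1,-1,0,1],[-2,-2.9,-0.9,0,1],[-2,-2.9,-0.5,0,1],[-2,-2.9,-0.2,0,1],[-2,-2.9,-0.2,0,1]]'; python3 -m crank '[[0,0,0.05,0,1],[0,0,0.1,0,1],[0,0,0.15,0,1],[0,0,0.2,0,1],[0,0,0.2,0,1]]'
```

```text
time: 7.85
tool_pos: [584.8, -11.5, 208.5]
tcp_rot: [-180.0, -0.0, 135.0]
ft_force: [-1.3, 0.7, -1.3]
finger_gap: 22.4
grip_force: 59.2
time: 8.35
tool_pos: [585.5, -11.6, 208.1]
tcp_rot: [180.0, 0.1, 135.0]
ft_force: [-2.0, -0.1, 4.9]
finger_gap: 22.2
grip_force: 59.8
```

```bash
python3 -m crank '[[0,0,0.05,0,1],[0,0,0.1,0,1],[0,0,0.15,0,1],[0,0,0.2,0,1],[0,0,0.2,0,1]]'
```

```text
time: 8.85
tool_pos: [585.6, -11.7, 206.4]
tcp_rot: [179.9, 0.1, 135.0]
ft_force: [-1.3, -0.1, 6.0]
finger_gap: 22.4
grip_force: 60.0
```

```bash
python3 -m crank '[[0,0,0.05,0,1],[0,0,0.1,0,1],[0,0,0.15,0,1],[0,0,0.15,0,1]]'
```

```text
time: 9.25
tool_pos: [585.7, -11.7, 204.9]
tcp_rot: [179.9, 0.1, 135.0]
ft_force: [-1.8, -0.8, 6.4]
finger_gap: 22.3
grip_force: 60.0
```

```bash
python3 -m crank '[[0,0,0.05,0,1],[0,0,0.1,0,1],[0,0,0.15,0,1],[0,0,0.2,0,1],[0,0,0.2,0,1]]'
```

```text
time: 9.75
tool_pos: [585.7, -11.6, 202.9]
tcp_rot: [179.9, 0.1, 135.0]
ft_force: [-2.5, -0.1, 6.2]
finger_gap: 22.2
grip_force: 60.0
```

```bash
python3 -m crank '[[0,0,0.05,0,1],[0,0,0.1,0,1],[0,0,0.15,0,1],[0,0,0.15,0,1]]'
```

```text
time: 10.15
tool_pos: [585.8, -11.7, 201.7]
tcp_rot: [179.9, 0.1, 135.0]
ft_force: [-2.0, -0.2, 7.7]
finger_gap: 21.9
grip_force: 60.1
```

```bash
python3 -m crank '[[0,0,0.05,0,1],[0,0,0.1,0,1],[0,0,0.15,0,1],[0,0,0.15,0,1]]'
```

```text
time: 10.55
tool_pos: [586.2, -11.8, 201.2]
tcp_rot: [179.9, 0.2, 135.0]
ft_force: [-2.8, -0.6, 12.8]
finger_gap: 22.3
grip_force: 60.6
```

```bash
python3 -m crank '[[0,0,0.05,0,1],[0,0,0.1,0,1],[0,0,0.15,0,1],[0,0,0.15,0,1]]'
```

```text
time: 10.95
tool_pos: [586.6, -12.0, 200.7]
tcp_rot: [179.9, 0.2, 135.0]
ft_force: [-4.3, -0.9, 16.3]
finger_gap: 22.2
grip_force: 61.0
```

```bash
python3 -m crank '[[0,0,0.05,0,1],[0,0,0.1,0,1],[0,0,0.15,0,1],[0,0,0.2,0,1],[0,0,0.2,0,1]]'
```

```text
time: 11.45
tool_pos: [587.4, -12.3, 200.5]
tcp_rot: [179.8, 0.4, 135.0]
ft_force: [-6.2, -1.5, 25.1]
finger_gap: 22.1
grip_force: 61.9
```

```bash
python3 -m crank '[[0,0,0.05,0,1],[0,0,0.08,0,1],[0,0,0.08,0,1],[0,0,0.08,0,1]]'; python3 -c "
from bench import *
for i in range(1): s=sense(); print(s['ft_force'],s['tool_pos'])"
```

```text
time: 11.85
tool_pos: [587.7, -12.4, 200.5]
tcp_rot: [179.7, 0.4, 135.0]
ft_force: [-6.1, -1.8, 26.8]
finger_gap: 22.5
grip_force: 62.3
[-6.13317761 -1.82984164 26.84215591] [587.67561896 -12.36033426 200.45974749]
```

```bash
python3 -m crank '[[0,0,-0.3,0,1],[0,0,-0.7,0,1],[0,0,-1.7,0,1],[0.7,1,-1.7,0,1],[1.5,2.1,-1.7,0,1],[2,2.9,-1.6,0,1],[2,2.9,-1.2,0,1],[2,2.9,-0.9,0,1],[2,2.9,-0.8,0,1],[2,2.9,-0.7,0,1],[2,2.9,-0.7,0,1]]'
```

```text
time: 12.95
tool_pos: [591.4, 22.7, 201.2]
tcp_rot: [-180.0, -0.0, 134.9]
ft_force: [-0.8, 0.5, -1.4]
finger_gap: 22.3
grip_force: 59.2
```

```bash
python3 -m crank '[[0,0,0.05,0,1],[0,0,0.1,0,1],[0,0,0.15,0,1],[0,0,0.2,0,1],[0,0,0.2,0,1]]'
```

```text
time: 13.45
tool_pos: [591.9, 22.8, 200.5]
tcp_rot: [180.0, 0.1, 135.0]
ft_force: [-1.3, -0.9, 4.4]
finger_gap: 22.1
grip_force: 59.8
```

```bash
python3 -m crank '[[0,0,0.05,0,1],[0,0,0.1,0,1],[0,0,0.15,0,1],[0,0,0.15,0,1]]'
```

```text
time: 13.85
tool_pos: [592.5, 22.7, 200.5]
tcp_rot: [179.9, 0.2, 135.0]
ft_force: [-2.6, -1.1, 12.0]
finger_gap: 22.5
grip_force: 60.4
```

```bash
python3 -m crank '[[0,0,0.05,0,1],[0,0,0.1,0,1],[0,0,0.15,0,1],[0,0,0.2,0,1],[0,0,0.2,0,1]]'
```

```text
time: 14.35
tool_pos: [593.3, 22.4, 200.4]
tcp_rot: [179.8, 0.3, 135.0]
ft_force: [-5.5, -2.1, 19.6]
finger_gap: 22.7
grip_force: 61.4
```

```bash
python3 -m crank '[[0,0,0.05,0,1],[0,0,0.1,0,1],[0,0,0.1,0,1],[0,0,0.1,0,1]]'
```

```text
time: 14.75
tool_pos: [593.7, 22.3, 200.4]
tcp_rot: [179.8, 0.4, 135.0]
ft_force: [-5.8, -3.3, 24.3]
finger_gap: 22.6
grip_force: 61.9
```

```bash
python3 -m crank '[[0,0,0.06,0,1],[0,0,0.06,0,1],[0,0,0.06,0,1]]'; python3 -m crank '[[0,0,-0.3,0,1],[0,0,-0.7,0,1],[0,0,-1.7,0,1],[-0.7,-1,-1.7,0,1],[-1.7,-2.4,-1.7,0,1],[-2.7,-3.9,-1.7,0,1],[-3.6,-5.2,-1.7,0,1],[-4,-5.8,-1.5,0,1],[-4,-5.8,-1.1,0,1],[-4,-5.8,-0.8,0,1],[-4,-5.8,-0.7,0,1],[-4,-5.8,-0.6,0,1],[-4,-5.8,-0.6,0,1]]'
```

```text
time: 15.05
tool_pos: [594.0, 22.3, 200.3]
tcp_rot: [179.7, 0.4, 135.0]
ft_force: [-5.8, -2.6, 26.8]
finger_gap: 22.5
grip_force: 62.2
time: 16.35
tool_pos: [578.9, -45.9, 200.6]
tcp_rot: [180.0, 0.0, 135.0]
ft_force: [-2.4, -0.8, 1.7]
finger_gap: 22.5
grip_force: 59.5
```

```bash
python3 -m crank '[[0,0,0.05,0,1],[0,0,0.1,0,1],[0,0,0.15,0,1],[0,0,0.2,0,1],[0,0,0.2,0,1]]'
```

```text
time: 16.85
tool_pos: [579.7, -46.4, 200.5]
tcp_rot: [179.9, 0.2, 135.0]
ft_force: [-3.5, -1.4, 11.2]
finger_gap: 22.4
grip_force: 60.4
```

```bash
python3 -m crank '[[0,0,0.05,0,1],[0,0,0.1,0,1],[0,0,0.1,0,1]]'
```

```text
time: 17.15
tool_pos: [580.1, -46.6, 200.5]
tcp_rot: [179.9, 0.2, 135.0]
ft_force: [-4.1, -2.7, 16.2]
finger_gap: 22.2
grip_force: 60.9
```

```bash
python3 -m crank '[[0,0,0.05,0,1],[0,0,0.1,0,1],[0,0,0.15,0,1],[0,0,0.15,0,1]]'
```

```text
time: 17.55
tool_pos: [580.7, -46.8, 200.4]
tcp_rot: [179.8, 0.3, 135.0]
ft_force: [-5.6, -2.4, 21.2]
finger_gap: 22.5
grip_force: 61.6
```

```bash
python3 -m crank '[[0,0,0.05,0,1],[0,0,0.1,0,1],[0,0,0.1,0,1],[0,0,0.1,0,1]]'
```

```text
time: 17.95
tool_pos: [581.2, -47.0, 200.4]
tcp_rot: [179.8, 0.4, 135.0]
ft_force: [-7.6, -3.6, 26.9]
finger_gap: 22.3
grip_force: 62.0
```

Middle and both ends have each held about 27 N at the same height, 200.4 mm, so the block is flat. I'll lift off and take the drift back.

```bash
python3 -m crank '[[0,0,-0.4,0,1],[0,0,-0.8,0,1],[0,0,-2,0,1],[0,0,-5,0,1],[0,0,-5,0,1],[0,0,-5,0,1]]'
python3 - <<'E'
from h import *
plan(463.7,291.4,130)
E
```

```text
time: 18.55
tool_pos: [579.3, -46.2, 245.7]
tcp_rot: [179.9, 0.1, 135.0]
ft_force: [0.4, -0.7, -1.3]
finger_gap: 22.5
grip_force: 59.2
shift cm [32.052 15.686 11.567] turn rad 0 now [579.3 -46.2 245.7] 134.99
```

```bash
python3 -m crank '[[2,1,0,0,1],[5.5,2.7,0,0,1],[9.5,4.6,0,0,1],[13.5,6.6,0,0,1],[17.5,8.6,0,0,1],[21.5,10.5,0,0,1],[25.5,12.5,0,0,1],[29,14.2,0,0,1],[31.3,15.3,0,0,1],[32.05,15.7,0,0,1],[32.05,15.7,1,0,1],[32.05,15.7,4,0,1],[32.05,15.7,8,0,1],[32.05,15.7,11.5,0,1],[32.05,15.7,13.5,0,1],[32.05,15.7,14.5,0,1],[32.05,15.7,15,0,1],[32.05,15.7,15.2,0,1],[32.05,15.7,15.2,0,1]]'
```

```text
time: 20.45
tool_pos: [464.1, 291.5, 93.8]
tcp_rot: [179.9, 0.0, 135.0]
ft_force: [-0.7, 0.3, -0.2]
finger_gap: 22.2
grip_force: 59.1
```

```bash
python3 -m crank '[[0,0,0.1,0,1],[0,0,0.2,0,1],[0,0,0.2,0,1]]'
```

```text
time: 20.75
tool_pos: [463.5, 291.7, 91.3]
tcp_rot: [180.0, 0.0, 135.0]
ft_force: [0.7, 0.3, -0.2]
finger_gap: 22.7
grip_force: 59.1
```

```bash
python3 -m crank '[[0,0,0.05,0,1],[0,0,0.1,0,1],[0,0,0.15,0,1],[0,0,0.15,0,1]]'
```

```text
time: 21.15
tool_pos: [463.4, 291.5, 89.6]
tcp_rot: [180.0, 0.0, 135.0]
ft_force: [-0.1, -0.3, 2.4]
finger_gap: 22.0
grip_force: 59.5
```

```bash
python3 -m crank '[[0,0,0.05,0,1],[0,0,0.1,0,1],[0,0,0.1,0,1]]'
```

```text
time: 21.45
tool_pos: [463.9, 291.6, 89.5]
tcp_rot: [179.9, 0.0, 135.0]
ft_force: [-2.5, -1.9, 8.4]
finger_gap: 22.4
grip_force: 60.2
```

```bash
python3 -m crank '[[0,0,-0.1,0,1],[0,0,-0.1,0,2.6],[0,0,-0.1,0,3],[0,0,-0.1,0,4],[0,0,-0.1,0,6],[0,0,-0.1,0,8.5],[0,0,-0.1,0,8.5],[0,0,-0.1,0,8.5],[0,0,-2,0,8.5],[0,0,-6,0,8.5],[0,0,-10,0,8.5],[0,0,-14,0,8.5],[0,0,-16,0,8.5],[0,0,-16,0,8.5],[0,0,-16,0,8.5]]'
python3 - <<'E'
from h import *
im,P=cloud('wrist')
q=P.reshape(-1,3); m=(q[:,2]>107)&(q[:,2]<118)&(np.hypot(q[:,0]-463,q[:,1]-291)<30)
t=q[m]; print(m.sum(),t.mean(0),cv2.minEnclosingCircle(t[:,:2].astype(np.float32)))
im,P=cloud('top'); np.savez('pics/top2',im=im,P=P)
sub=P[140:250,230:325].reshape(-1,3); 
th=np.radians(-12.1); ex=np.array([np.cos(th),np.sin(th)]); ey=np.array([-ex[1],ex[0]]); c=np.array([585.7,-11.6])
l=np.c_[(sub[:,:2]-c)@ex,(sub[:,:2]-c)@ey]; t=(abs(l[:,0])<22)&(abs(l[:,1])<45)
print('block',np.linalg.lstsq(np.c_[l[t],np.ones(t.sum())],sub[t,2],rcond=None)[0])
for x0 in(-18.5,18.5):
    m=(abs(l[:,0]-x0)<5)&(abs(l[:,1])>52)&(abs(l[:,1])<95)&(sub[:,2]>65)&(sub[:,2]<95)
    y=l[m,1]; print(x0,m.sum(),y.min(),y.max(),np.median(sub[m,2]))
E
```

```text
time: 22.95
tool_pos: [463.4, 291.5, 248.3]
tcp_rot: [180.0, 0.0, 135.0]
ft_force: [-0.0, -0.4, -0.8]
finger_gap: 85.2
grip_force: 0.0
419 [461.58072082 291.89259529 109.57187684] ((461.8038330078125, 291.57415771484375), 12.345170021057129)
block [5.00629656e-03 4.20095128e-04 1.11706950e+02]
-18.5 82 -80.70826395612336 68.22197620706287 80.76064014862848
18.5 82 -71.55545797022526 77.47876564527122 80.89923093429127
```

The drift stands upright where it was at (462,292) and the block is flat at z = 111.7 (tilt under 0.005 rad). The near parallel runs from y = -81 to 68 in the vise frame, so I'll push its -y end.

```bash
python3 - <<'E'
from h import *
plan(545.8,-109.4,150,77.9)
E
```

```text
shift cm [-34.215 -22.416   9.649] turn rad 0.996 now [462.5 291.1 246.5] 134.98
```

```bash
python3 -m crank '[[-2,-1.3,0,0,5],[-5,-3.3,0,0.1,3],[-8.5,-5.6,0,0.23,0],[-12,-7.9,0,0.37,0],[-15.5,-10.2,0,0.51,0],[-19,-12.4,0,0.65,0],[-22.5,-14.7,0,0.79,0],[-26,-17,0,0.93,0],[-29.5,-19.3,0,0.996,0],[-32.5,-21.3,0,0.996,0],[-34.2,-22.4,0,0.996,0],[-34.2,-22.4,2,0.996,0],[-34.2,-22.4,5.5,0.996,0],[-34.2,-22.4,8.5,0.996,0],[-34.2,-22.4,9.7,0.996,0],[-34.2,-22.4,9.7,0.996,0],[-34.2,-22.4,9.7,0.996,0]]' 30
python3 - <<'E'
from h import *
im,P=cloud('wrist'); save(im,'w3')
im,P=cloud('scene'); save(cv2.resize(im[120:270,140:290],None,fx=4,fy=4),'s3')
plan(545.8,-109.4,88,77.9)
E
```

```text
time: 24.75
tool_pos: [546.8, -108.8, 151.9]
tcp_rot: [180.0, 0.0, 77.9]
ft_force: [0.6, -0.1, -0.3]
finger_gap: 0.0
grip_force: 0.0
shift cm [-0.075 -0.187  6.533] turn rad 0.0 now [ 547.8 -109.1  153.3] 77.92
```

View pics/w3.png

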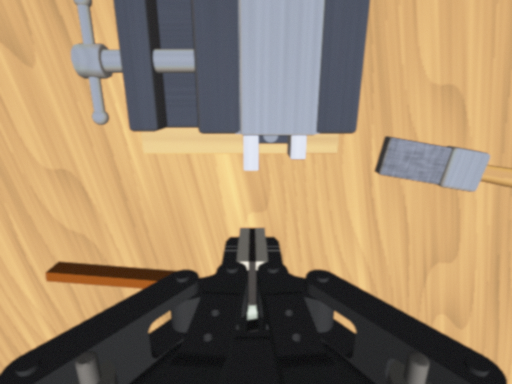

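The closed fingertips at (252,230) line up with the near parallel's end at (251,168), and the way down is clear.

```bash
python3 -m crank '[[0,-0.1,2,0,0],[0,-0.1,4.5,0,0],[0,-0.1,6,0,0],[0,-0.1,6.4,0,0],[0,-0.1,6.4,0,0],[0.3,-0.1,6.4,0,0],[0.5,-0.1,6.4,0,0],[0.7,-0.1,6.4,0,0],[0.7,-0.1,6.4,0,0]]'
python3 - <<'E'
from h import *
s=sense(); th=np.radians(-12.1); d=np.array(s['tool_pos'])[:2]-[585.7,-11.6]
print('vise xy of tcp',d@[np.cos(th),np.sin(th)],d@[-np.sin(th),np.cos(th)],s['ft_force'])
E
```

```text
time: 25.75
tool_pos: [547.5, -101.5, 87.9]
tcp_rot: [179.9, -0.0, 77.9]
ft_force: [-0.3, -0.3, 0.6]
finger_gap: -0.1
grip_force: 0.0
vise xy of tcp -18.537769876586516 -95.89145104752777 [-0.28151665 -0.25853633  0.64307039]
```

```bash
cat > f.py <<'E'
from h import *
s=sense(); th=np.radians(-12.1); d=np.array(s['tool_pos'])[:2]-[585.7,-11.6]; f=np.array(s['ft_force'])
print('y',round(d@[-np.sin(th),np.cos(th)],2),'Fy',round(f[:2]@[-np.sin(th),np.cos(th)],2))
E
python3 -m crank '[[0.05,0,0,0,0],[0.1,0,0,0,0],[0.15,0,0,0,0],[0.2,0,0,0,0],[0.2,0,0,0,0]]' >/dev/null; python3 f.py; python3 -m crank '[[0.03,0,0,0,0],[0.06,0,0,0,0],[0.1,0,0,0,0],[0.1,0,0,0,0]]'>/dev/null; python3 f.py
```

```text
y -94.24 Fy 1.4
y -93.19 Fy 1.24
```

```bash
python3 -m crank '[[0.03,0,0,0,0],[0.05,0,0,0,0],[0.05,0,0,0,0]]'>/dev/null; python3 f.py;
```

```text
y -92.72 Fy -0.53
```

```bash
python3 -m crank '[[0.03,0,0,0,0],[0.05,0,0,0,0],[0.05,0,0,0,0]]'>/dev/null; python3 f.py;
```

```text
y -92.21 Fy 0.51
```

```bash
cat > f.py <<'E'
from h import *
th=np.radians(-12.1); e=np.array([-np.sin(th),np.cos(th)]); a=[]
for i in range(6):
    snapshot('wrist'); s=sense(); a.append([(np.array(s['tool_pos'])[:2]-[585.7,-11.6])@e,np.array(s['ft_force'])[:2]@e])
a=np.array(a); print('y,Fy',a.mean(0).round(2),'sd',a.std(0).round(2),s['time'])
E
python3 f.py; python3 -m crank '[[0.03,0,0,0,0],[0.05,0,0,0,0],[0.05,0,0,0,0]]'>/dev/null; python3 f.py
```

```text
y,Fy [-9.223e+01  4.000e-02] sd [0.01 0.38] 27.55
y,Fy [-91.74   0.12] sd [0.01 0.42] 28.15
```

```bash
python3 -m crank '[[0.03,0,0,0,0],[0.05,0,0,0,0],[0.05,0,0,0,0]]'>/dev/null; python3 f.py;
```

```text
y,Fy [-91.24  -0.12] sd [0.01 0.53] 28.75
```

```bash
python3 -m crank '[[0.03,0,0,0,0],[0.05,0,0,0,0],[0.05,0,0,0,0]]'>/dev/null; python3 f.py;
```

```text
y,Fy [-90.74  -0.51] sd [0.02 0.27] 29.35
```

Position reads very consistently (sd 0.01 mm), so a lag behind the commanded 0.5 mm will show contact.

```bash
python3 -m crank '[[0.02,0,0,0,0],[0.03,0,0,0,0],[0.03,0,0,0,0]]'>/dev/null; python3 f.py;
```

```text
y,Fy [-9.043e+01  7.000e-02] sd [0.01 0.3 ] 29.95
```

```bash
python3 -m crank '[[0.02,0,0,0,0],[0.03,0,0,0,0],[0.03,0,0,0,0]]'>/dev/null; python3 f.py;
```

```text
y,Fy [-90.15   0.21] sd [0.01 0.18] 30.55
```

```bash
python3 -m crank '[[0.02,0,0,0,0],[0.03,0,0,0,0],[0.03,0,0,0,0]]'>/dev/null; python3 f.py;
```

```text
y,Fy [-89.84  -0.13] sd [0.   0.59] 31.15
```

```bash
python3 -m crank '[[0.02,0,0,0,0],[0.05,0,0,0,0],[0.05,0,0,0,0]]'>/dev/null; python3 f.py;
```

```text
y,Fy [-89.34   0.16] sd [0.02 0.45] 31.75
```

```bash
python3 -m crank '[[0.02,0,0,0,0],[0.05,0,0,0,0],[0.05,0,0,0,0]]'>/dev/null; python3 f.py;
```

```text
y,Fy [-88.84   0.15] sd [0.02 0.5 ] 32.35
```

```bash
python3 - <<'E'
from h import *
im,P=cloud('wrist'); save(cv2.resize(im[100:300,130:380],None,fx=3,fy=3),'w4')
E
```

```text
(no output)
```

View pics/w4.png

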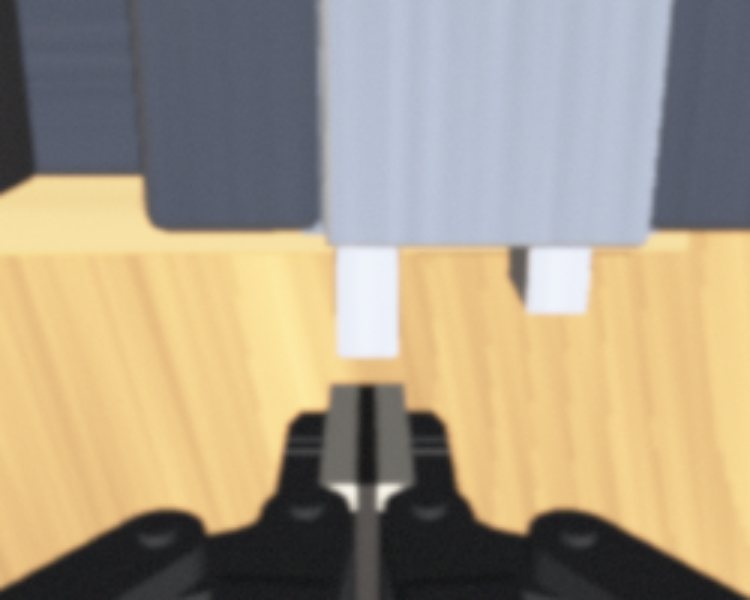

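The fingers are aligned with the parallel (crop columns 330-400), but a gap of several mm remains (rows 355 to 385). I'll get its size from the depth image.

```bash
python3 - <<'E'
from h import *
im,P=cloud('wrist'); q=P.reshape(-1,3); th=np.radians(-12.1); d=q[:,:2]-[585.7,-11.6]
x=d@[np.cos(th),np.sin(th)]; y=d@[-np.sin(th),np.cos(th)]
m=(abs(x+18.5)<5)&(q[:,2]>76)&(q[:,2]<84)&(y<-55)&(y>-84); print('parallel end',np.percentile(y[m],[0,2]),m.sum())
m=(abs(x+18.5)<10)&(q[:,2]>60)&(y<-70)
for a in range(60,90,4):
    k=m&(q[:,2]>a)&(q[:,2]<=a+4); print(a,k.sum(),np.sort(y[k])[[0,-1]] if k.any() else '')
E
```

```text
parallel end [-81.61599207 -80.91359255] 613
60 0 
64 0 
68 0 
72 0 
76 213 [-81.61599207 -70.19856194]
80 145 [-80.6730401  -70.10465844]
84 0 
88 0
```

```bash
python3 - <<'E'
from h import *
for n in('scene','top'):
    im,P=cloud(n); q=P.reshape(-1,3); th=np.radians(-12.1); d=q[:,:2]-[585.7,-11.6]
    x=d@[np.cos(th),np.sin(th)]; y=d@[-np.sin(th),np.cos(th)]
    m=(abs(x+18.5)<40)&(y<-65)&(y>-125)&(q[:,2]>40)
    for a in range(48,130,6):
        k=m&(q[:,2]>a)&(q[:,2]<=a+6); print(n,a,k.sum(),np.round([*np.percentile(y[k],[3,97]),*np.percentile(x[k],[3,97])],1) if k.any() else '')
    if n=='scene': save(cv2.resize(im[150:250,150:300],None,fx=5,fy=5,interpolation=cv2.INTER_CUBIC),'s4')
E
```

```text
scene 48 0 
scene 54 6 [-80.2 -68.2 -13.8 -11.3]
scene 60 11 [-78.7 -65.9 -15.2 -10. ]
scene 66 11 [-78.9 -65.6 -13.1  -9.6]
scene 72 12 [-79.3 -66.5 -13.3 -10.3]
scene 78 31 [-79.3 -65.4 -22.4  19.9]
scene 84 1 [-68.1 -68.1  19.5  19.5]
scene 90 2 [-95.  -83.5 -13.6 -12.7]
scene 96 8 [-98.9 -77.1 -16.7  -8.1]
scene 102 22 [-96.2 -77.2 -20.5  -3.9]
scene 108 17 [-96.8 -78.3 -16.7  -2.7]
scene 114 24 [-98.3 -76.8 -23.6  -3.6]
scene 120 23 [-95.2 -76.9 -23.9  -2. ]
scene 126 7 [-90.8 -76.5 -20.1  -4.2]
top 48 0 
top 54 0 
top 60 1 [-66.3 -66.3 -23.7 -23.7]
top 66 0 
top 72 0 
top 78 0 
top 84 0 
top 90 0 
top 96 0 
top 102 0 
top 108 0 
top 114 0 
top 120 0 
top 126 0
```

View pics/s4.png

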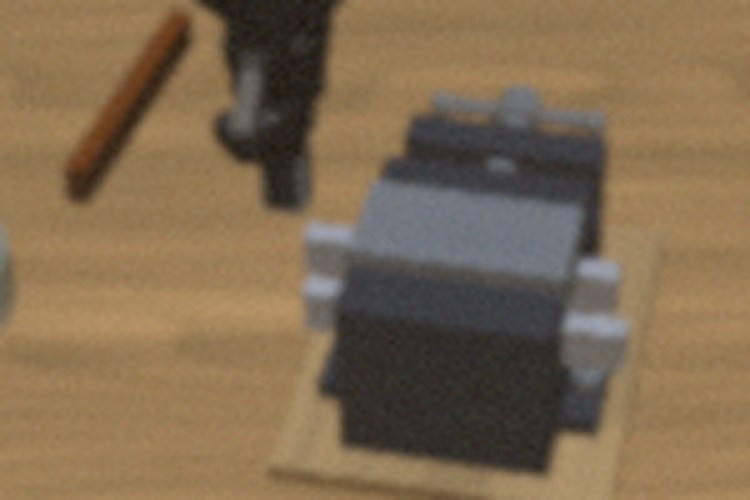

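The picture shows the fingertips at crop (288,205), clearly above the parallel (rows 225-270). They sit higher than the stated geometry says. I'll work out the real tip height and the clearance of the gripper's body.

```bash
python3 - <<'E'
from h import *
th=np.radians(-12.1); ex=np.array([np.cos(th),np.sin(th),0]); ey=np.array([-np.sin(th),np.cos(th),0])
o=np.array([585.7,-11.6,0])
c=calibration('scene'); f=192/np.tan(np.radians(c['fovy'])/2); Rm=cv2.Rodrigues(np.array(c['rvec'],float))[0]; C=-Rm.T@np.array(c['tvec']).ravel()
for u,v in[(203.2,191.4),(211,191.4),(207,190)]:
    r=Rm.T@np.array([(u-c['cx'])/f,(v-c['cy'])/f,1])
    for xv in(-18.5,-8):
        k=(xv-(C-o)@ex)/(r@ex); p=C+k*r-o; print(u,v,xv,'y,z',p@ey,p[2])
im,P=cloud('scene'); d=P.reshape(-1,3)-o; x=d@ex; y=d@ey; z=d[:,2]
for lo in range(-140,-30,10):
    k=(y>lo)&(y<=lo+10)&(z>95)&(x<60)&(x>-100)&~((y>-52)&(z<118)); print(lo,k.sum(),np.sort(z[k])[:3].round(0), np.percentile(z[k],[10,50]).round(0) if k.any() else '')
s=sense(); print(s['tool_pos'],s['joint_pos'],s['finger_gap'])
E
```

```text
203.2 191.4 -18.5 y,z -99.02236757951695 88.84751928944627
203.2 191.4 -8 y,z -95.61239203028227 98.32845101089504
211 191.4 -18.5 y,z -79.90678638582163 92.15482443666997
211 191.4 -8 y,z -76.76085503292168 101.59007223562719
207 190 -18.5 y,z -89.45905409045551 94.85174974944425
207 190 -8 y,z -86.18117692729285 104.24974482406265
-140 510 [412. 413. 415.] [438. 490.]
-130 393 [230. 234. 252.] [328. 464.]
-120 582 [227. 227. 228.] [270. 423.]
-110 691 [168. 170. 176.] [262. 408.]
-100 863 [96. 97. 98.] [200. 375.]
-90 943 [ 95.  96. 100.] [184. 361.]
-80 1089 [ 97.  99. 101.] [165. 337.]
-70 839 [189. 190. 191.] [254. 386.]
-60 908 [224. 226. 226.] [255. 378.]
-50 531 [285. 285. 286.] [306. 431.]
-40 394 [417. 418. 419.] [441. 488.]
[548.60776864 -94.5000835   87.31182877] [-1.50511827e+01  7.01685541e+00  1.00490363e+02  8.51759442e-04
  7.24924043e+01 -2.96200555e+00] -0.14941413097621395
```

The tip is really at z≈98, about 10 mm behind the reported TCP, and the gripper body has ample clearance. I'll back off, go down 32 mm and approach again.

```bash
python3 -m crank '[[-0.4,0,0,0,0],[-0.8,0,0,0,0],[-0.8,0,1,0,0],[-0.8,0,2.2,0,0],[-0.8,0,3.2,0,0],[-0.8,0,3.2,0,0],[-0.7,0,3.2,0,0],[-0.65,0,3.2,0,0],[-0.6,0,3.2,0,0],[-0.6,0,3.2,0,0]]'; python3 f.py
python3 - <<'E'
from h import *
th=np.radians(-12.1); ex=np.array([np.cos(th),np.sin(th),0]); ey=np.array([-np.sin(th),np.cos(th),0])
im,P=cloud('scene'); d=P.reshape(-1,3)-[585.7,-11.6,0]; x=d@ex; y=d@ey; z=d[:,2]
k=(abs(x+18.5)<20)&(y<-85)&(y>-105)&(z>40)&(z<120); print(k.sum(),np.sort(z[k])[:6])
E
```

```text
time: 33.6
tool_pos: [547.8, -100.4, 55.8]
tcp_rot: [179.9, 0.0, 77.9]
ft_force: [0.3, 0.3, 0.7]
finger_gap: 0.4
grip_force: 0.0
y,Fy [-9.484e+01  1.000e-02] sd [0.04 0.35] 33.9
71 [62.38316245 63.75296316 65.01785667 65.02777269 65.4584265  68.11363898]
```

Fingertip at about 64-66 mm, level with the end of the parallel (57-81). Contact is expected at TCP y ≈ -92.

```bash
python3 -m crank '[[0.05,0,0,0,0],[0.1,0,0,0,0],[0.15,0,0,0,0],[0.15,0,0,0,0]]'>/dev/null; python3 f.py
```

```text
y,Fy [-93.34  -0.25] sd [0.03 0.44] 34.65
```

```bash
python3 -m crank '[[0.03,0,0,0,0],[0.05,0,0,0,0],[0.05,0,0,0,0]]'>/dev/null; python3 f.py
```

```text
y,Fy [-9.285e+01 -7.000e-02] sd [0.01 0.59] 35.25
```

```bash
python3 -m crank '[[0.02,0,0,0,0],[0.04,0,0,0,0],[0.04,0,0,0,0]]'>/dev/null; python3 f.py
```

```text
y,Fy [-92.43   0.33] sd [0.01 0.22] 35.85
```

```bash
python3 -m crank '[[0.02,0,0,0,0],[0.04,0,0,0,0],[0.04,0,0,0,0]]'>/dev/null; python3 f.py
```

```text
y,Fy [-92.12  -0.79] sd [0.01 0.6 ] 36.45
```

```bash
python3 -m crank '[[0.02,0,0,0,0],[0.04,0,0,0,0],[0.04,0,0,0,0]]'>/dev/null; python3 f.py
```

```text
y,Fy [-91.93  -4.63] sd [0.1  0.42] 37.05
```

```bash
python3 -m crank '[[0.02,0,0,0,0],[0.03,0,0,0,0],[0.03,0,0,0,0]]'>/dev/null; python3 f.py
```

```text
y,Fy [-91.34  -4.57] sd [0.01 0.65] 37.65
```

Contact at y = -92.1. It held about 4.6 N, which is over the limit, and crept a fraction of a mm. I'll ease back to about 2.5 N and hold.

```bash
python3 -m crank '[[-0.01,0,0,0,0],[-0.02,0,0,0,0],[-0.02,0,0,0,0]]'>/dev/null; python3 f.py
```

```text
y,Fy [-91.36  -2.42] sd [0.01 0.67] 38.25
```

```bash
python3 -m crank '[[0,0,0,0,0],[0,0,0,0,0],[0,0,0,0,0]]'>/dev/null; python3 f.py
```

```text
y,Fy [-91.39  -0.51] sd [0.01 0.63] 38.85
```

```bash
python3 -m crank '[[0.01,0,0,0,0],[0.02,0,0,0,0],[0.02,0,0,0,0]]'>/dev/null; python3 f.py; python3 f.py
```

```text
y,Fy [-91.38  -0.88] sd [0.01 0.4 ] 39.45
y,Fy [-91.37  -0.89] sd [0.01 0.42] 39.75
```

```bash
python3 -m crank '[[0.01,0,0,0,0],[0.01,0,0,0,0]]'>/dev/null; python3 f.py; python3 f.py
```

```text
y,Fy [-91.36  -2.19] sd [0.01 0.58] 40.25
y,Fy [-91.36  -3.08] sd [0.02 0.48] 40.55
```

The parallel now holds 2-3 N with no motion (y steady at -91.36), so it is tight. Next I retreat and check that the drift and parallels are in place.

```bash
python3 f.py; python3 -m crank '[[-0.3,0,0,0,0],[-1,0,0,0,0],[-2,0,0,0,0],[-2,0,-3,0,0],[-2,0,-7,0,0],[-2,0,-11,0,0],[-2,0,-15,0,0],[-5,0,-16,0,0],[-8,0,-16,0,0],[-8,0,-16,0,0],[-8,0,-16,0,0]]'
python3 - <<'E'
from h import *
im,P=cloud('top'); sub=P[140:250,230:325].reshape(-1,3)
th=np.radians(-12.1); ex=np.array([np.cos(th),np.sin(th)]); ey=np.array([-ex[1],ex[0]]); c=np.array([585.7,-11.6])
l=np.c_[(sub[:,:2]-c)@ex,(sub[:,:2]-c)@ey]; t=(abs(l[:,0])<22)&(abs(l[:,1])<45)
print('block',np.linalg.lstsq(np.c_[l[t],np.ones(t.sum())],sub[t,2],rcond=None)[0])
for x0 in(-18.5,18.5):
    m=(abs(l[:,0]-x0)<5)&(abs(l[:,1])>52)&(abs(l[:,1])<95)&(sub[:,2]>65)&(sub[:,2]<95)
    y=l[m,1]; print(x0,m.sum(),y.min(),y.max())
d=P[215:245,135:165].reshape(-1,3); t=d[d[:,2]>95]; print('drift top',t.mean(0),t[:,2].max())
E
```

```text
y,Fy [-91.35  -3.37] sd [0.01 0.42] 40.85
time: 41.95
tool_pos: [530.9, -175.9, 215.1]
tcp_rot: [-180.0, -0.0, 77.8]
ft_force: [-0.7, 0.9, 0.1]
finger_gap: -0.2
grip_force: 0.0
block [ 9.05334192e-03 -9.65557370e-04  1.11667990e+02]
-18.5 85 -80.77525376395504 68.64163600200351
18.5 86 -71.62123736414895 77.75992874184323
drift top [461.87799059 290.27798912 109.65158027] 115.56018819457906
```

```bash
python3 -c "from bench import hand_in; print(hand_in())"
```

```text
the job is handed in; nothing more can be done
None
```

The job is handed in, with no verdict returned: the block measures flat, the drift is standing back on the bench, and the screw-side parallel held a steady 2–3 N fingertip push, after an earlier 4.6 N push had moved it about half a millimetre.

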